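Find the full pudding tin with the tongs and hold it up

TASK

Two identical lidded pudding tins on the wooden board are hot, so handle them only with the spring tongs lying on the counter: find by lifting which tin still has its pudding in it (it is clearly heavier), and finish holding that one upright in the tongs, about 10 cm above the board. The other tin must end standing upright on the board and free of the tongs; never knock a tin over, and leave the pot, ladle and mug alone. The program ends while holding: do not put the full tin or the tongs down.

Things in the scene. Friction and masses are not known exactly. Their poses are not given: they have to be found in the camera images.
- board: Fixed wooden board, 150 mm (its x) by 270 mm (its y), 18 mm thick, lying on the counter; origin at the centre of its underside, z up.
- tin_a: One of two identical opaque aluminium tins with brass-coloured lids, 50 mm diameter (lid rim 52), 51 mm high, lids fast, standing 120 to 140 mm apart along the board's y. Origin: centre of the underside, z up. One of them (differs from start to start) holds a pudding and weighs 175 to 210 g in all, the other only a paper case, 70 g in all. Hot: the robot itself must not touch it.
- tin_b: One of two identical opaque aluminium tins with brass-coloured lids, 50 mm diameter (lid rim 52), 51 mm high, lids fast, standing 120 to 140 mm apart along the board's y. Origin: centre of the underside, z up. One of them (differs from start to start) holds a pudding and weighs 175 to 210 g in all, the other only a paper case, 70 g in all. Hot: the robot itself must not touch it.
- tongs: Steel spring tongs with black grips, 0.1 kg, lying on edge: 24 mm tall over their whole length, they open and close horizontally. Origin on the middle line at the underside, below the grip point; x along the middle line to the jaws, y to the left arm, z up. They reach from x = -112 mm (spring joint end) to x = +107 mm. The arms swing equally.
- tongs_grip (a point): Where to grip, across the tongs' y: x = 0, near the centre of mass, level with the upper edge of the arms (24 mm above the underside). The black grips are straight upright strips from x = -45 to +30 mm. Width over their outsides here: 60 mm open, 44 mm (arms parallel) with the jaws closed on a tin, least about 40 mm.
- tong_l (a joint): Swing of the left arm (the right one mirrors it), hinged at x = -100 mm: 0 open, about 0.08 rad closed on a tin, stop at 0.10. The spring pushes each arm out at the grip point with about 8 N when open and 12 N at 44 mm: squeezed to 56 mm (up to 20 N) the tongs are carried open; 25 to 35 N closes them firmly on a tin.
- tongs_jaw (a point): Centre of the jaws, 85 mm ahead of the grip point along the tongs' x, 12 mm above the underside; the axis of a held tin passes here. Each jaw is a shallow V of two upright plates, 24 mm tall, that centres a tin. With the grips at 56 mm some 9 mm stay free round a tin, so they can be lowered over it; open, the jaws measure about 101 mm outside.
- pot: Bystander: aluminium pot lying upside down, 152 mm diameter, 105 mm high, loop handles out to 102 mm from the axis; origin on the axis at the counter.
- mug: Bystander: red plastic mug, 80 mm diameter, 85 mm high, handle at its +y; origin at the centre of its underside.
- ladle: Bystander: steel ladle lying with its 80 mm bowl flat on the counter and its handle 240 mm along its -x; origin under the bowl's centre.
There are look-alikes about, which are no part of the job. Leave any pink look-alike of the tin_a alone.

How it is judged (in metres and radians):
On the way:
1. the tongs are gripped and lifted off the counter (height (world z) of tongs_grip above 0.04 m and contact force between tongs and the fingers above 1 N), for 0.2 s.
At the end, for the whole second after the job is handed in: The tin that contains the pudding is held in the tongs, the tongs in the gripper: its underside is at least 70 mm above the board top, it is tilted less than 0.35 rad, still, and touched by neither board nor robot. The other tin stands upright (within 0.1 rad) on the board, clear of the tongs (((distance between pudding_c0 and tin_a below 0.045 m and height (world z) of tin_a above 0.088 m and angle between tin_a's own z axis and vertical below 0.35 rad and contact force between tin_a and tongs above 1 N and contact force between tin_a and the arm below 0.1 N and contact force between tin_a and board below 0.1 N and linear speed of tin_a below 0.04 m/s and height (world z) of tin_b between 0.014 and 0.024 m and angle between tin_b's own z axis and vertical below 0.1 rad and contact force between tin_b and board above 0.1 N and contact force between tin_b and tongs below 0.1 N) or (distance between pudding_c0 and tin_b below 0.045 m and height (world z) of tin_b above 0.088 m and angle between tin_b's own z axis and vertical below 0.35 rad and contact force between tin_b and tongs above 1 N and contact force between tin_b and the arm below 0.1 N and contact force between tin_b and board below 0.1 N and linear speed of tin_b below 0.04 m/s and height (world z) of tin_a between 0.014 and 0.024 m and angle between tin_a's own z axis and vertical below 0.1 rad and contact force between tin_a and board above 0.1 N and contact force between tin_a and tongs below 0.1 N)) and contact force between tongs and the fingers above 1 N and contact force between tongs and board below 0.1 N); the arm keeps its last pose, push and grip.
It fails at once if the robot itself touches a hot tin (contact force between any of tin_a, tin_b and the arm above 0.5 N or contact force between any of tin_a, tin_b and the fingers above 0.5 N).
It fails at once if a tin is tipped over (angle between any of tin_a, tin_b's own z axis and vertical above 0.6 rad).
It fails at once if the pot, ladle or mug is disturbed (distance of any of pot, ladle, mug from where it was at the start of the episode above 0.03 m).
It also fails if it takes over 58 s, if anything falls off the work surface, if the arm or the gripper's body presses on something with over 40 N, if the wrist force passes 120 N, or if a joint passes its speed limit or range.

ROBOT

A 6-joint arm with a two-finger parallel gripper is mounted at the origin on the work surface. World frame = base frame: x ahead of the robot, y to its left, z up, the work surface at z = 0. Lengths are in mm, angles in rad, forces in N, time in s.
With the tool pointing down it reaches from about 350 to 975 mm from the base axis. Payload 7.1 kg.
Tool frame: the origin (TCP) lies at the very end of the fingers, on their centre line; the grasp point (between the pads) lies 19 mm behind it (ctrl.tcp_to_grasp is the distance from the TCP to the grasp point, in mm); z points along the fingers, x is the direction in which the jaws open and shut, and the axes are right-handed (so a half turn about z gives the same grasp; the last joint's range is limited). The gripper opens to 88 mm and grips with 3 to 60 N. Pads are 20 mm wide; open, the fingers measure 115 mm over their backs; the gripper's body (75 mm by 178 mm) begins 61 mm behind the grasp point.
Start: joints at [-1.347, 0.423, 1.63, -0, 1.089, -0.019], TCP at [150.283, -606.646, 222.675] pointing down, gripper open.
Joint ranges: [-3, 3], [-0.9, 2.11], [0.09, 2.58], [-1.31, 4.45], [0.11, 2.69], [-2.54, 2.54]. Speed limits (rad/s): [2.39, 2.39, 3.01, 3.14, 3.14, 3.14].

INTERFACE

Orientations are given as a rotation vector (axis times angle).
In Python, from workcell import get_obs, viewer, ctrl, masks_of gives the robot as it stands. The module is installed in compiled form; this text tells all that it offers.
- The arm moves only by the shell command python3 -m inch 'ROWS'. ROWS is JSON, a list of rows, each an object of numbers: "tx", "ty", "tz": the shift along the tool's x, y, z in cm; "ax", "ay", "az": the turn, a rotation vector about the tool's x, y, z in degrees; "jaw": the opening, from 0 (shut) to 1 (fully open). In form: [{"tx": .., "ty": .., "tz": .., "ax": .., "ay": .., "az": .., "jaw": ..}, ...]. A call has 1 to 12 rows; each row shifts and turns the commanded pose from where the row before left it, along the tool's axes as they then stand; what a row does not reach is not made up. A row lasts 1/8 s, in which the tool goes at most 62.5 mm and 10.7 degrees, less where a joint would pass 70% of its speed; a pose out of reach is approached as far as the arm can. A call is refused whole if a number of a shift passes 6.25 or a number of a turn 10.7, either way. A call with a gripper value outside its range is refused whole. The fingers move at their own pace and stop on an object; the grip force is fixed at half the most. Time passes only in rows, so rows that do not move let the fingers close. It gives the time, the measured TCP pose, the force and the opening at its end, in the units of the state.
- get_obs(): the state, without advancing time (a new reading comes with each control period).
- viewer.get_image(name): name is "side" or "top"; returns (picture, depth): 420x560x3 uint8, red, green, blue; 420x560 float32, mm along the optical axis (not along the pixel's ray), 0 where there is no reading.
- viewer.get_calibration(name): a dict with "fx", "fy", "cx", "cy" (pixels), "distortion" ([k1, k2, p1, p2, k3] as OpenCV has them; the pictures are not rectified), "rvec" (rotation vector, rad) and "tvec" (3), from world to camera coordinates, as OpenCV has them. Camera axes: x right, y down, z forward; pixel columns grow to the right and rows downward; lengths in mm; the calibration is good to about 2 mm. A picture is of the moment at which its call begins. get_calibration takes no time and is no camera call.
- ctrl.close_job(): hands the job in, once; it reports no verdict.
Trained networks look in the newest picture that a camera, given by its name, has taken for a name from the list of things; names that differ only in an ending like _2 or _b are one class to them, and where a whole thing is asked for, a point or a joint stands for the part that bears it (a point fixed in the world has none). Each returns a list of dicts, best first, with "score" (0 to 1); they miss things now and then, are a little off and sometimes report something else, mostly with a low value. They report only what shows in the picture. A call takes as long as a camera call. They do not tell look-alikes from the thing itself.
- masks_of(camera, thing): "pixels" (420x560 bool, what is visible of it) and "location" ([column, row] in pixels, amid what is visible of it).
The state is a dict: "t": time; "qpos": joint angles; "qvel": joint speeds; "joint_torque": joint torques, N m; "ee_pos": TCP position; "orientation": TCP orientation; "ft_force": force on the tool from outside, world axes, zero at the start; "moment": the same for the moment, N m; "width": finger opening in mm.
Only numpy, scipy, OpenCV 4.12 (cv2) and the standard library are available. Lean on these libraries where they do the work, as an engineer would, in place of code of your own. Each camera call takes 0.05 s, during which the arm holds its last target. There are 200 camera calls.

## Working session

There is one attempt and no reset: what is moved stays moved. The work goes in short steps, Python scripts to look and compute and a shell command to move; the robot and the scene stay as the last step left them, time stands still between calls to the robot, and variables do not carry over. Pictures are saved under pics/ and viewed, about 8 in all and at most 12, crops included, and the job is handed in when it is done.

```bash
mkdir -p pics; cat > h.py <<'E'
import numpy as np, cv2
from workcell import get_obs, viewer, ctrl, masks_of
def cal(n):
    c=viewer.get_calibration(n); K=np.array([[c['fx'],0,c['cx']],[0,c['fy'],c['cy']],[0,0,1.]])
    R=cv2.Rodrigues(np.array(c['rvec'],float))[0]; return K,np.array(c['distortion'],float),R,np.array(c['tvec'],float).ravel()
def cloud(n,depth,mask):
    K,D,R,t=cal(n); v,u=np.nonzero(mask&(depth>0))
    p=cv2.undistortPoints(np.stack([u,v],1).astype(float).reshape(-1,1,2),K,D).reshape(-1,2)
    z=depth[v,u]; return (np.c_[p*z[:,None],z]-t)@R
def proj(n,P):
    K,D,R,t=cal(n); return cv2.projectPoints(np.array(P,float).reshape(-1,1,3),cv2.Rodrigues(R)[0],t,K,D)[0].reshape(-1,2)
def save(name,im): cv2.imwrite('pics/'+name+'.png',im[:,:,::-1])
E
python3 - <<'E'
from h import *
ims={}
for n in('top','side'):
    im,d=viewer.get_image(n); save(n+'0',im); np.save(n+'_d.npy',d)
    for th in('tin_a','tongs','board','pot','mug','ladle'):
        for m in masks_of(n,th):
            c=cloud(n,d,m['pixels'])
            if len(c): print(n,th,round(m['score'],2),np.round(m['location']),m['pixels'].sum(),np.round(np.median(c,0)),np.round(np.percentile(c,[2,98],axis=0)).tolist())
print(get_obs())
E
```

```text
top tin_a 0.85 [221. 108.] 584 [787. 126.  49.] [[768.0, 104.0, 5.0], [816.0, 150.0, 53.0]]
top tin_a 0.78 [278. 209.] 527 [565.  14.  68.] [[542.0, -11.0, 33.0], [589.0, 36.0, 71.0]]
top tin_a 0.63 [218. 188.] 577 [603. 137.  68.] [[581.0, 114.0, 25.0], [628.0, 161.0, 71.0]]
top tongs 0.96 [395. 272.] 1180 [ 435. -242.   19.] [[344.0, -309.0, -3.0], [549.0, -220.0, 26.0]]
top tongs 0.75 [219. 191.] 608 [603. 137.  68.] [[581.0, 114.0, 18.0], [630.0, 170.0, 71.0]]
top board 0.82 [249. 208.] 7747 [575.  78.  18.] [[498.0, -51.0, 13.0], [661.0, 209.0, 21.0]]
top board 0.73 [416. 273.] 1065 [ 442. -248.   20.] [[345.0, -310.0, -0.0], [547.0, -221.0, 27.0]]
top pot 0.59 [434. 148.] 5354 [ 680. -302.  103.] [[601.0, -377.0, 4.0], [759.0, -242.0, 107.0]]
top mug 0.57 [105. 265.] 1782 [465. 378.  35.] [[428.0, 326.0, 1.0], [503.0, 415.0, 86.0]]
top ladle 0.81 [106. 183.] 1418 [635. 380.  17.] [[588.0, 329.0, -0.0], [818.0, 469.0, 37.0]]
side tin_a 0.96 [160. 203.] 629 [781. 136.  42.] [[767.0, 106.0, 4.0], [813.0, 151.0, 53.0]]
side tin_a 0.88 [273. 206.] 664 [558.  23.  60.] [[540.0, -13.0
[... 746 characters left out ...]
 [[587.0, 325.0, -1.0], [816.0, 468.0, 36.0]]
{'t': 0.7, 'qpos': array([-1.34701822e+00,  4.23103764e-01,  1.62986654e+00,  2.19853177e-05,
        1.08864092e+00, -1.89924219e-02]), 'qvel': array([ 0.00072676, -0.00203639, -0.00178467, -0.00156268,  0.00091288,
       -0.00122556]), 'joint_torque': array([ 1.67026528e-04, -5.44425058e+01, -2.74005085e+01,  6.44562137e-02,
        1.68039574e-02, -2.59119395e-05]), 'ee_pos': array([ 150.27895687, -606.65483539,  222.68588023]), 'orientation': array([-2.47405333e+00,  1.93610329e+00,  3.32456012e-06]), 'ft_force': array([ 0.1954752 ,  0.27907077, -0.23073041]), 'moment': array([0.02070486, 0.00374598, 0.00472765]), 'width': 87.74319634756304}
```

```bash
python3 - <<'E'
from h import *
t=cv2.imread('pics/top0.png'); s=cv2.imread('pics/side0.png')
a=cv2.resize(t[60:320,60:500],(800,473)); cv2.imwrite('pics/v1.png',a)
b=cv2.resize(t[215:330,330:480],(780,598),interpolation=cv2.INTER_CUBIC); cv2.imwrite('pics/v2.png',b)
d=np.load('top_d.npy'); m=np.zeros(d.shape,bool); m[200:340,320:500]=1
c=cloud('top',d,m); k=(c[:,2]>14)&(c[:,2]<32)&(c[:,0]>320)&(c[:,0]<580)&(c[:,1]<-190)&(c[:,1]>-345); c=c[k]
c=c[np.argsort(c[:,0])]
for x in range(330,570,10):
    q=c[(c[:,0]>=x)&(c[:,0]<x+10)]
    if len(q): print(x,np.round(np.sort(q[:,1])[::max(1,len(q)//14)]).astype(int))
E
```

```text
340 [-255 -254 -252 -250 -248 -247 -246 -243 -242 -239 -237 -235 -233 -232
 -229 -226 -223]
350 [-257 -254 -253 -251 -247 -243 -240 -239 -237 -235 -232 -230 -228 -225
 -224]
360 [-262 -260 -258 -257 -257 -257 -256 -255 -254 -229 -228 -227 -226 -225
 -225 -225]
370 [-264 -264 -262 -262 -261 -260 -259 -259 -229 -228 -227 -226 -226 -224
 -224]
380 [-269 -267 -267 -266 -265 -264 -264 -263 -227 -226 -226 -224 -224 -224
 -223 -223]
390 [-274 -272 -271 -269 -269 -269 -269 -267 -227 -225 -225 -224 -223 -223
 -222 -222]
400 [-277 -275 -274 -273 -272 -272 -271 -270 -225 -225 -224 -223 -223 -222
 -222 -221]
410 [-278 -276 -275 -274 -274 -274 -273 -272 -226 -225 -224 -223 -222 -221
 -221]
420 [-279 -279 -278 -277 -277 -276 -276 -275 -227 -226 -225 -224 -224 -222
 -222 -222]
430 [-282 -281 -281 -280 -279 -279 -278 -277 -226 -226 -225 -225 -224 -223
 -223]
440 [-284 -284 -282 -281 -280 -280 -279 -227 -227 -225 -225 -224 -223 -223]
450 [-288 -286 -284 -284 -284 -282 -282 -281 -227 -227 -227 -225 -225 -224
 -224 -223]
460 [-290 -288 -287 -287 -286 -285 -285 -283 -227 -227 -226 -225 -225 -224]
470 [-
[... 152 characters left out ...]
226
 -226]
490 [-304 -303 -301 -301 -301 -301 -299 -299 -299 -299 -298 -298 -297 -297
 -296 -296 -295 -229 -229 -227 -227 -227 -226 -226 -226 -225 -225]
500 [-308 -306 -305 -305 -304 -302 -301 -299 -295 -227 -226 -226 -225 -224
 -224 -222]
510 [-310 -309 -308 -307 -306 -305 -303 -301 -299 -298 -295 -224 -223 -222
 -221]
520 [-313 -313 -311 -311 -309 -308 -304 -230 -229 -229 -228 -226 -223 -222
 -221 -221 -220]
530 [-315 -312 -311 -309 -309 -309 -308 -308 -228 -226 -225 -224 -223 -223
 -221 -221 -221 -220 -220]
540 [-310 -308 -308 -307 -307 -305 -305 -305 -303 -227 -226 -224 -224 -223
 -222 -221]
550 [-307 -235 -234 -233 -233 -232 -231 -231 -230 -230 -229 -229 -228 -228
 -226]
560 [-235 -234]
```

View pics/v1.png

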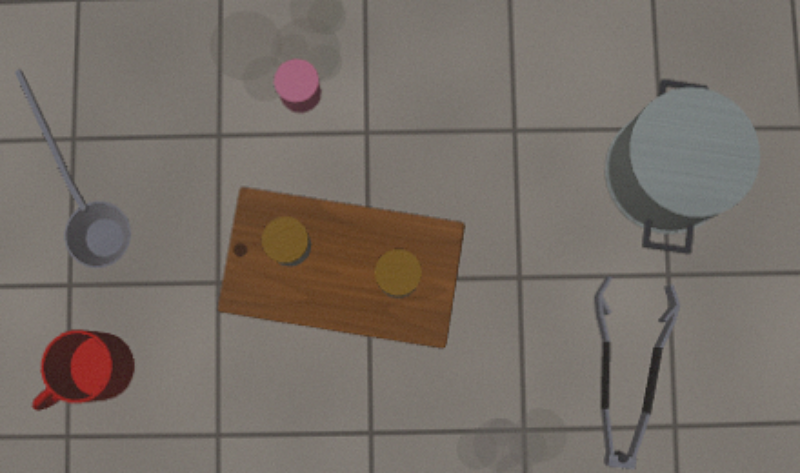

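View pics/v2.png

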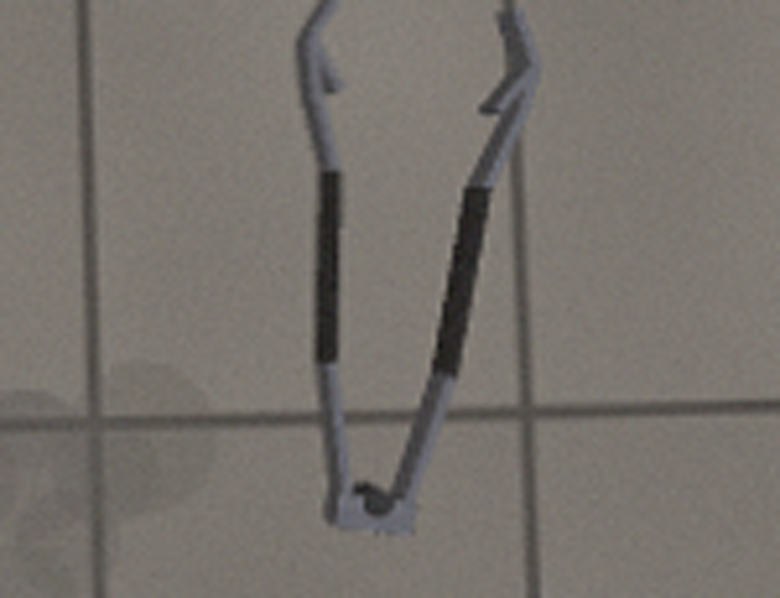

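Two brass-lidded tins stand on the board, at top-camera pixels (218,188) and (278,209). The pink tin at (221,108) is on the counter and is the look-alike, so I leave it alone. The tongs lie at about (395,272), with the grip at roughly (451,-255) mm and a yaw of about -8°. I'm moving above the grip.

```bash
python3 -m inch '[{"tx":-2.7,"ty":-3.8,"jaw":1},{"tx":-2.7,"ty":-3.8},{"tx":-2.7,"ty":-3.8},{"tx":-2.7,"ty":-3.8},{"tx":-2.7,"ty":-3.8},{"tx":-2.7,"ty":-3.8},{"tx":-2.7,"ty":-3.8},{"tx":-2.7,"ty":-3.7},{"tx":-2.7,"ty":-3.7},{"tx":-2.6,"ty":-3.7},{"tz":6,"az":10.7},{"tz":6,"az":10.7}]'; python3 - <<'E'
from h import *
from scipy.spatial.transform import Rotation as Ro
o=get_obs(); print(o['t'],o['ee_pos'],Ro.from_rotvec(o['orientation']).as_matrix().round(3),o['width'],o['ft_force'])
E
```

```text
0.7 [ 150.27895687 -606.65483539  222.68588023] [[ 0.24  -0.971  0.   ]
 [-0.971 -0.24   0.   ]
 [-0.    -0.    -1.   ]] 87.74319634756304 [ 0.1954752   0.27907077 -0.23073041]$[0]: bad value
```

```bash
cat > s.py <<'E'
from h import *
from scipy.spatial.transform import Rotation as Ro
import sys
o=get_obs(); M=Ro.from_rotvec(o['orientation']).as_matrix()
print('t',round(o['t'],2),o['ee_pos'].round(1),'fwd az',np.degrees(np.arctan2(-M[1,1],-M[0,1])).round(2),'z',M[:,2].round(3),'w',round(o['width'],1),'F',o['ft_force'].round(2),'M',o['moment'].round(3),'q',o['qpos'].round(2))
if len(sys.argv)>1:
    T=np.array([float(a) for a in sys.argv[1:4]]); print('tool shift cm',(M.T@(T-o['ee_pos'])/10).round(2))
E
python3 -m inch '[{"tx":-2.7,"ty":-3.8,"tz":0,"ax":0,"ay":0,"az":0,"jaw":1},{"tx":-2.7,"ty":-3.8,"tz":0,"ax":0,"ay":0,"az":0,"jaw":1},{"tx":-2.7,"ty":-3.8,"tz":0,"ax":0,"ay":0,"az":0,"jaw":1},{"tx":-2.7,"ty":-3.8,"tz":0,"ax":0,"ay":0,"az":0,"jaw":1},{"tx":-2.7,"ty":-3.8,"tz":0,"ax":0,"ay":0,"az":0,"jaw":1},{"tx":-2.7,"ty":-3.8,"tz":0,"ax":0,"ay":0,"az":0,"jaw":1},{"tx":-2.7,"ty":-3.8,"tz":0,"ax":0,"ay":0,"az":0,"jaw":1},{"tx":-2.7,"ty":-3.8,"tz":0,"ax":0,"ay":0,"az":0,"jaw":1},{"tx":-2.7,"ty":-3.8,"tz":0,"ax":0,"ay":0,"az":0,"jaw":1},{"tx":-2.6,"ty":-3.7,"tz":0,"ax":0,"ay":0,"az":0,"jaw":1},{"tx":0,"ty":0,"tz":6,"ax":0,"ay":0,"az":10.7,"jaw":1},{"tx":0,"ty":0,"tz":6,"ax":0,"ay":0,"az":10.7,"jaw":1}]'; python3 s.py 451 -255 90
```

```text
t: 2.2
ee_pos: [454.9, -254.2, 102.3]
orientation: [-2.066, 2.366, -0.005]
ft_force: [0.1, -1.1, -0.7]
width: 87.8
t 2.2 [ 454.9 -254.2  102.3] fwd az -7.74 z [ 0.003 -0.002 -1.   ] w 87.8 F [ 0.13 -1.14 -0.74] M [-0.003  0.005 -0.01 ] q [-0.53  0.45  1.94 -0.    0.75  1.17]
tool shift cm [0.13 0.38 1.23]
```

```bash
python3 -m inch '[{"tx":0.1,"ty":0.3,"tz":3,"ax":0,"ay":0,"az":0.5,"jaw":1},{"tx":0,"ty":0,"tz":3,"ax":0,"ay":0,"az":0,"jaw":1},{"tx":0,"ty":0,"tz":2.5,"ax":0,"ay":0,"az":0,"jaw":1},{"tx":0,"ty":0,"tz":0.8,"ax":0,"ay":0,"az":0,"jaw":1},{"tx":0,"ty":0,"tz":0.4,"ax":0,"ay":0,"az":0,"jaw":1},{"tx":0,"ty":0,"tz":0,"ax":0,"ay":0,"az":0,"jaw":1}]'; python3 s.py 451 -255 4
python3 - <<'E'
from h import *
im,d=viewer.get_image('side'); save('v3',cv2.resize(im[120:260,280:480],(800,560),interpolation=cv2.INTER_CUBIC))
E
```

```text
t: 2.95
ee_pos: [450.9, -255.3, 6.3]
orientation: [-2.061, 2.37, -0.002]
ft_force: [0.1, -0.7, 0.2]
width: 87.9
t 2.95 [ 450.9 -255.3    6.3] fwd az -7.99 z [ 0.001 -0.001 -1.   ] w 87.9 F [ 0.09 -0.71  0.23] M [0.031 0.016 0.043] q [-0.54  0.62  1.96  0.    0.55  1.17]
tool shift cm [-0.03 -0.01  0.23]
```

View pics/v3.png

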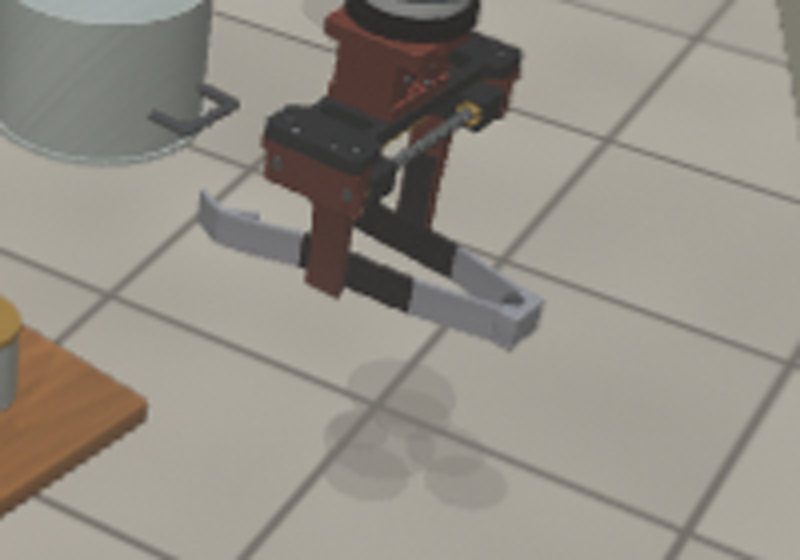

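The side view shows the fingers straddling the black grips, with the near finger at crop pixel (330,270). I'll squeeze to about 56 mm and lift.

```bash
python3 -m inch '[{"tx":0,"ty":0,"tz":0.2,"ax":0,"ay":0,"az":0,"jaw":0.635},{"tx":0,"ty":0,"tz":0,"ax":0,"ay":0,"az":0,"jaw":0.635},{"tx":0,"ty":0,"tz":0,"ax":0,"ay":0,"az":0,"jaw":0.635},{"tx":0,"ty":0,"tz":0,"ax":0,"ay":0,"az":0,"jaw":0.635},{"tx":0,"ty":0,"tz":0,"ax":0,"ay":0,"az":0,"jaw":0.635}]'; python3 s.py; python3 -m inch '[{"tx":0,"ty":0,"tz":-2,"ax":0,"ay":0,"az":0,"jaw":0.635},{"tx":0,"ty":0,"tz":-3,"ax":0,"ay":0,"az":0,"jaw":0.635},{"tx":0,"ty":0,"tz":-3,"ax":0,"ay":0,"az":0,"jaw":0.635},{"tx":0,"ty":0,"tz":-3,"ax":0,"ay":0,"az":0,"jaw":0.635},{"tx":0,"ty":0,"tz":-2,"ax":0,"ay":0,"az":0,"jaw":0.635},{"tx":0,"ty":0,"tz":0,"ax":0,"ay":0,"az":0,"jaw":0.635}]'; python3 s.py 484 37 135
python3 - <<'E'
from h import *
im,d=viewer.get_image('side'); save('v4',cv2.resize(im[60:260,240:520],(784,560),interpolation=cv2.INTER_CUBIC))
for m in masks_of('side','tongs')[:2]:
    c=cloud('side',d,m['pixels']); print(m['score'],np.percentile(c,[1,50,99],axis=0).round())
E
```

```text
t: 3.62
ee_pos: [450.7, -255.2, 3.9]
orientation: [-2.061, 2.371, -0.001]
ft_force: [0.8, -0.1, 2.0]
width: 55.9
t 3.62 [ 450.7 -255.2    3.9] fwd az -7.99 z [ 0.001 -0.    -1.   ] w 55.9 F [ 0.78 -0.1   2.05] M [ 0.002 -0.124 -0.062] q [-0.54  0.63  1.96  0.    0.55  1.17]
t: 4.38
ee_pos: [451.0, -255.4, 134.8]
orientation: [-2.061, 2.37, -0.004]
ft_force: [0.2, 0.1, -1.3]
width: 56.0
t 4.38 [ 451.  -255.4  134.8] fwd az -7.99 z [ 0.002 -0.001 -1.   ] w 56.0 F [ 0.18  0.1  -1.26] M [ 0.044  0.018 -0.027] q [-0.54  0.39  1.93 -0.    0.82  1.17]
tool shift cm [-29.42   0.8   -0.05]
0.97 [[ 339. -498.    2.]
 [ 422. -231.  145.]
 [ 555. -223.  157.]]
```

View pics/v4.png

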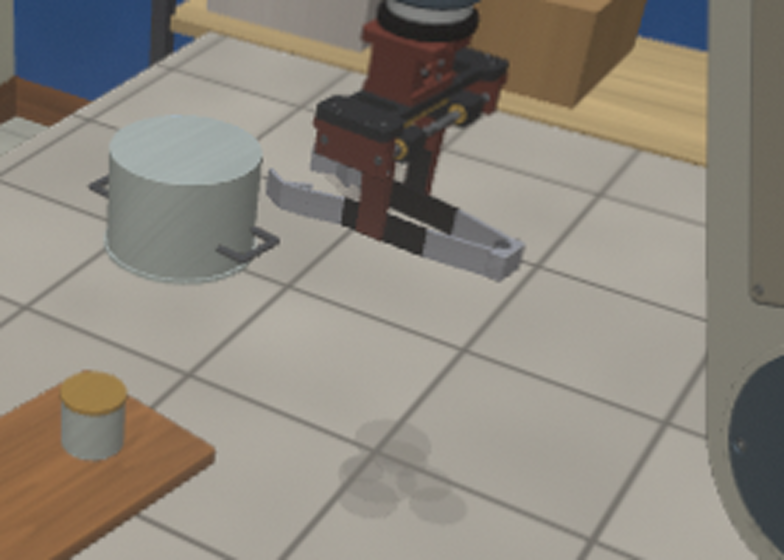

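The tongs are held level at 56 mm. Next I'll compute the tin centres from the lids.

```bash
python3 - <<'E'
from h import *
T=[]
for n in('top','side'):
    im,d=viewer.get_image(n)
    for m in masks_of(n,'tin_a'):
        c=cloud(n,d,m['pixels']); c=c[(c[:,2]>64)&(c[:,2]<76)]
        if len(c)>50:
            p=c[:,:2].astype(np.float32); (cx,cy),r=cv2.minEnclosingCircle(p); print(n,m['score'],c.mean(0).round(1),(round(cx,1),round(cy,1)),round(r,1),len(c))
m=[m for m in masks_of('top','board')][0]
E
```

```text
top 0.92 [566.4  12.7  67.9] (566.3, 13.2) 25.7 484
top 0.66 [605.1 138.4  68.1] (605.5, 138.3) 26.1 500
side 0.76 [563.6  13.6  68.9] (565.2, 12.0) 26.7 294
side 0.56 [602.6 138.9  69. ] (603.2, 137.3) 27.1 343
```

```bash
python3 -m inch '[{"tx":-2,"ty":0.1,"tz":0,"ax":0,"ay":0,"az":0,"jaw":0.635},{"tx":-3.5,"ty":0.1,"tz":0,"ax":0,"ay":0,"az":0,"jaw":0.635},{"tx":-4,"ty":0.1,"tz":0,"ax":0,"ay":0,"az":0,"jaw":0.635},{"tx":-4,"ty":0.1,"tz":0,"ax":0,"ay":0,"az":0,"jaw":0.635},{"tx":-4,"ty":0.1,"tz":0,"ax":0,"ay":0,"az":0,"jaw":0.635},{"tx":-4,"ty":0.1,"tz":0,"ax":0,"ay":0,"az":0,"jaw":0.635},{"tx":-3.5,"ty":0.1,"tz":0,"ax":0,"ay":0,"az":0,"jaw":0.635},{"tx":-2,"ty":0.1,"tz":0,"ax":0,"ay":0,"az":0,"jaw":0.635},{"tx":-1.1,"ty":0.1,"tz":0,"ax":0,"ay":0,"az":0,"jaw":0.635},{"tx":0,"ty":0,"tz":1.5,"ax":0,"ay":0,"az":0,"jaw":0.635},{"tx":0,"ty":0,"tz":1,"ax":0,"ay":0,"az":0,"jaw":0.635},{"tx":0,"ty":0,"tz":0,"ax":0,"ay":0,"az":0,"jaw":0.635}]'; python3 s.py 481.3 24.6 35
python3 - <<'E'
from h import *
o=[]
for n in('top','side'):
    im,d=viewer.get_image(n)
    p=proj(n,[[566,13,69]])[0]; u,v=map(int,p); print(n,p)
    o.append(cv2.resize(im[max(v-60,0):v+60,u-80:u+80],(390,292)))
    ms=np.zeros(d.shape,bool); ms[max(v-60,0):v+60,u-80:u+80]=1
    c=cloud(n,d,ms); c=c[(c[:,2]>98)&(c[:,2]<145)&(c[:,0]>530)]
    for x in range(530,600,10):
        q=c[(c[:,0]>=x)&(c[:,0]<x+10)]
        if len(q): L=q[q[:,1]>13];R=q[q[:,1]<13]; print(x,len(L),len(R),[np.percentile(s[:,1],[5,50,95]).round() for s in(L,R) if len(s)],q[:,2].max().round())
save('v5',np.hstack(o))
E
```

```text
t: 6.22
ee_pos: [479.4, 23.8, 107.3]
orientation: [2.059, -2.37, -0.003]
ft_force: [0.6, 0.6, -2.0]
width: 55.6
t 6.22 [479.4  23.8 107.3] fwd az -8.05 z [-0.003 -0.    -1.   ] w 55.6 F [ 0.61  0.62 -1.98] M [-0.015 -0.032 -0.061] q [ 0.02  0.4   2.02 -0.    0.73  1.74]
tool shift cm [-0.11 -0.19  7.23]
top [278.51288494 209.20565973]
550 24 13 [array([45., 51., 55.]), array([-30., -28., -25.])] 130.0
560 19 15 [array([50., 54., 56.]), array([-28., -26., -23.])] 130.0
570 20 16 [array([45., 50., 54.]), array([-25., -22., -20.])] 130.0
580 21 3 [array([39., 42., 46.]), array([-22., -20., -19.])] 129.0
side [272.1517171  199.54054295]
530 48 0 [array([48., 50., 53.])] 130.0
540 55 0 [array([43., 52., 55.])] 131.0
550 54 0 [array([44., 53., 55.])] 131.0
560 47 0 [array([49., 54., 55.])] 131.0
570 24 0 [array([45., 48., 52.])] 130.0
580 23 0 [array([39., 42., 45.])] 130.0
590 3 0 [array([37., 38., 39.])] 126.0
```

View pics/v5.png

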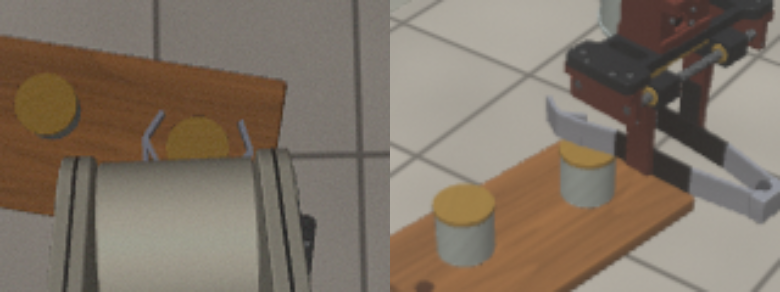

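The jaws sit symmetrically over the near tin in both views, so I'll descend.

```bash
python3 -m inch '[{"tx":-0.1,"ty":-0.1,"tz":1.5,"ax":0,"ay":0,"az":0,"jaw":0.635},{"tx":0,"ty":0,"tz":1.7,"ax":0,"ay":0,"az":0,"jaw":0.635},{"tx":0,"ty":0,"tz":0,"ax":0,"ay":0,"az":0,"jaw":0.635}]'; python3 s.py;  python3 -m inch '[{"tx":0,"ty":0,"tz":1.2,"ax":0,"ay":0,"az":0,"jaw":0.635},{"tx":0,"ty":0,"tz":1.2,"ax":0,"ay":0,"az":0,"jaw":0.635},{"tx":0,"ty":0,"tz":1.2,"ax":0,"ay":0,"az":0,"jaw":0.635},{"tx":0,"ty":0,"tz":0.5,"ax":0,"ay":0,"az":0,"jaw":0.635},{"tx":0,"ty":0,"tz":0,"ax":0,"ay":0,"az":0,"jaw":0.635}]'; python3 s.py 481.3 24.6 35
python3 - <<'E'
from h import *
im,d=viewer.get_image('side'); save('v6',cv2.resize(im[140:260,190:350],(800,600),interpolation=cv2.INTER_CUBIC))
E
```

```text
t: 6.7
ee_pos: [480.7, 25.2, 75.3]
orientation: [2.06, -2.369, -0.003]
ft_force: [-0.6, -0.1, -1.3]
width: 56.1
t 6.7 [480.7  25.2  75.3] fwd az -8.0 z [-0.003 -0.    -1.   ] w 56.1 F [-0.64 -0.06 -1.29] M [ 0.059 -0.013 -0.005] q [0.03 0.46 2.03 0.   0.66 1.74]
t: 7.32
ee_pos: [481.4, 25.3, 35.2]
orientation: [2.061, -2.37, -0.001]
ft_force: [0.3, 0.1, -0.5]
width: 55.7
t 7.33 [481.4  25.3  35.2] fwd az -7.99 z [-0.001 -0.    -1.   ] w 55.7 F [ 0.34  0.11 -0.51] M [ 0.032  0.05  -0.054] q [ 0.03  0.54  2.04 -0.    0.57  1.74]
tool shift cm [ 0.07 -0.    0.02]
```

View pics/v6.png

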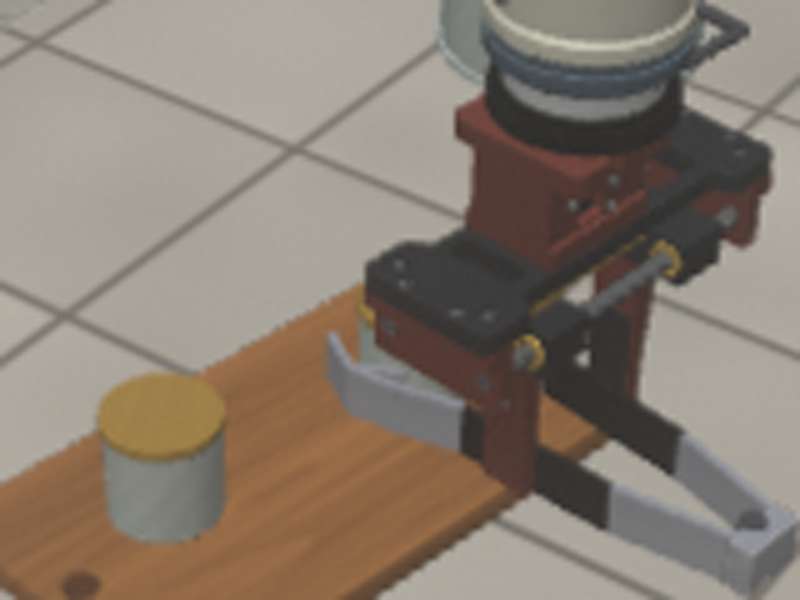

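```bash
cat > f.py <<'E'
from h import *
F=[];M=[];J=[]
for i in range(12):
    viewer.get_image('top'); o=get_obs(); F.append(o['ft_force']);M.append(o['moment']);J.append(o['joint_torque'])
print('F',np.mean(F,0).round(2),'sd',np.std(F,0).round(2),'M',np.mean(M,0).round(3),'sd',np.std(M,0).round(3),'J',np.mean(J,0).round(2),o['t'],o['width'],o['ee_pos'])
E
python3 f.py
python3 -m inch '[{"tx":0,"ty":0,"tz":0,"ax":0,"ay":0,"az":0,"jaw":0.55},{"tx":0,"ty":0,"tz":0,"ax":0,"ay":0,"az":0,"jaw":0.5},{"tx":0,"ty":0,"tz":0,"ax":0,"ay":0,"az":0,"jaw":0.3},{"tx":0,"ty":0,"tz":0,"ax":0,"ay":0,"az":0,"jaw":0.3},{"tx":0,"ty":0,"tz":0,"ax":0,"ay":0,"az":0,"jaw":0.3},{"tx":0,"ty":0,"tz":0,"ax":0,"ay":0,"az":0,"jaw":0.3}]'
python3 -m inch '[{"tx":0,"ty":0,"tz":-0.7,"ax":0,"ay":0,"az":0,"jaw":0.3},{"tx":0,"ty":0,"tz":-1.2,"ax":0,"ay":0,"az":0,"jaw":0.3},{"tx":0,"ty":0,"tz":-1.2,"ax":0,"ay":0,"az":0,"jaw":0.3},{"tx":0,"ty":0,"tz":-0.7,"ax":0,"ay":0,"az":0,"jaw":0.3},{"tx":0,"ty":0,"tz":0,"ax":0,"ay":0,"az":0,"jaw":0.3},{"tx":0,"ty":0,"tz":0,"ax":0,"ay":0,"az":0,"jaw":0.3}]'
python3 f.py
```

```text
F [ 0.18  0.04 -1.12] sd [0.32 0.46 0.59] M [ 0.023 -0.004  0.009] sd [0.026 0.027 0.008] J [ -0.   -47.63 -13.76   0.    -0.05   0.  ] 7.975 55.98560816432791 [481.67838278  25.3485868   35.73714571]
t: 8.72
ee_pos: [481.7, 25.3, 35.7]
orientation: [-2.061, 2.371, -0.0]
ft_force: [-0.4, -0.5, -0.9]
width: 43.8
t: 9.48
ee_pos: [481.5, 25.4, 73.6]
orientation: [2.061, -2.371, -0.0]
ft_force: [-1.3, -0.3, -3.0]
width: 44.0
F [-0.02 -0.12 -2.81] sd [0.55 0.34 0.45] M [ 0.049  0.14  -0.   ] sd [0.03  0.032 0.017] J [ 0.000e+00 -4.720e+01 -1.701e+01 -1.000e-02 -2.200e-01  0.000e+00] 10.075 43.87008301792485 [481.6720763   25.35901268  73.64594068]
```

The load rose by 1.69 N, and the moment by 0.144 Nm over an 85 mm arm, which also gives 1.69 N. That is about 172 g, so this is the full tin (the empty one would add 0.69 N). I'll lift to 100 mm above the board.

```bash
python3 -m inch '[{"tx":0,"ty":0,"tz":-0.7,"ax":0,"ay":0,"az":0,"jaw":0.3},{"tx":0,"ty":0,"tz":-1.5,"ax":0,"ay":0,"az":0,"jaw":0.3},{"tx":0,"ty":0,"tz":-1.9,"ax":0,"ay":0,"az":0,"jaw":0.3},{"tx":0,"ty":0,"tz":-1.4,"ax":0,"ay":0,"az":0,"jaw":0.3},{"tx":0,"ty":0,"tz":-0.7,"ax":0,"ay":0,"az":0,"jaw":0.3},{"tx":0,"ty":0,"tz":0,"ax":0,"ay":0,"az":0,"jaw":0.3},{"tx":0,"ty":0,"tz":0,"ax":0,"ay":0,"az":0,"jaw":0.3}]'
python3 f.py
python3 - <<'E'
from h import *
im,d=viewer.get_image('side'); save('v7',cv2.resize(im[100:260,170:380],(787,600),interpolation=cv2.INTER_CUBIC))
for n in('side','top'):
    if n=='top': im,d=viewer.get_image(n)
    for m in masks_of(n,'tin_a'):
        c=cloud(n,d,m['pixels']); print(n,m['score'],m['location'],np.percentile(c,[2,50,98],axis=0).round().tolist())
        if 480<c[:,0].mean()<640:
            top=c[c[:,2]>np.percentile(c[:,2],98)-6]; a=np.linalg.lstsq(np.c_[top[:,:2],np.ones(len(top))],top[:,2],rcond=None)[0]; print('lid slope',a[:2].round(3),len(top))
E
```

```text
t: 10.95
ee_pos: [481.2, 25.3, 135.3]
orientation: [2.061, -2.37, -0.001]
ft_force: [-0.7, 0.3, -3.3]
width: 43.9
F [-0.03 -0.13 -3.  ] sd [0.36 0.37 0.54] M [ 0.05   0.155 -0.008] sd [0.035 0.025 0.034] J [ 0.000e+00 -4.441e+01 -2.126e+01 -2.000e-02 -2.200e-01  0.000e+00] 11.55 44.0321520482727 [481.66454537  25.35440114 135.64024955]
side 0.69 [160.0, 202.1] [[767.0, 104.0, 4.0], [781.0, 134.0, 42.0], [813.0, 151.0, 53.0]]
side 0.59 [222.4, 229.1] [[579.0, 114.0, 21.0], [595.0, 147.0, 63.0], [625.0, 162.0, 71.0]]
lid slope [ 0.006 -0.014] 355
side 0.54 [262.8, 166.9] [[518.0, -171.0, 3.0], [563.0, 34.0, 161.0], [730.0, 101.0, 228.0]]
lid slope [2.165 0.765] 7
top 0.75 [278.3, 199.4] [[556.0, -8.0, 164.0], [571.0, 14.0, 167.0], [589.0, 36.0, 171.0]]
lid slope [-0.01   0.002] 444
top 0.62 [220.8, 108.1] [[768.0, 104.0, 1.0], [787.0, 126.0, 49.0], [817.0, 152.0, 53.0]]
```

View pics/v7.png

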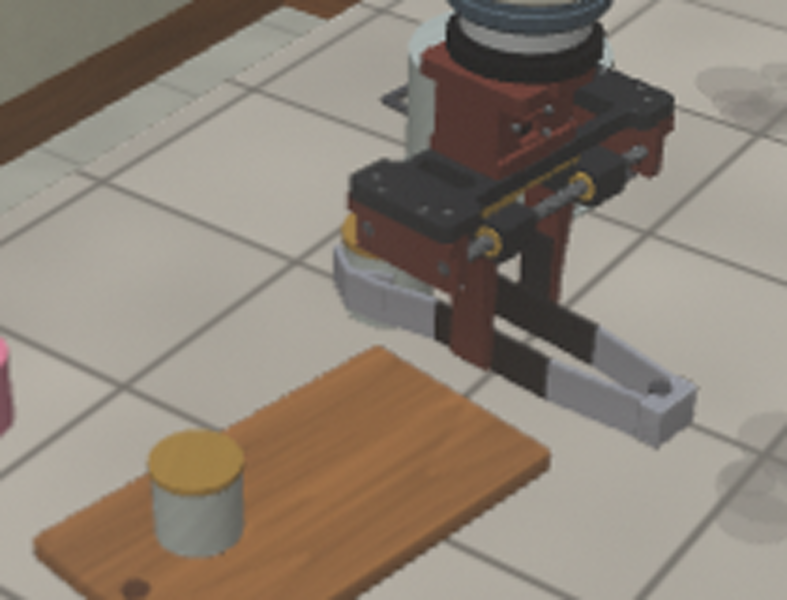

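The tin is held level in the tongs, at crop pixel (385,265), with its lid at z ≈ 168 mm, so its underside is about 99 mm above the board top. The other tin stands upright on the board at crop pixel (197,490). The second weighing gives 1.88 N, about 190 g, which confirms it is full, so I'm handing in.

```bash
python3 -c "
from workcell import ctrl; print(ctrl.close_job())"
```

```text
the job is handed in; nothing more can be done
None
```

I handed the job in at about 12 s with the full tin held in the tongs. I got no verdict back, so success rests on my own checks.

- **Which tin:** I lifted the near tin at about (566, 13) mm. The first weighing added 1.69 N (about 172 g) and the second 1.88 N (about 190 g). The moment change agreed, against 0.69 N for an empty tin. I did not lift the other tin, because it had to be the empty one.
- **Held tin:** the last look put its lid at z ≈ 168 mm, so the underside is about 99 mm above the board. The lid slope was at most 0.01, and the grip width was steady at 44 mm, as expected with the jaws closed on a tin.
- **Other tin and surroundings:** the other tin stands upright on the board where it was, about 125 mm from the held one. My moves stayed away from the pot, ladle, mug and pink look-alike; I did not measure those again except for the pink one, which had not moved.
- **Disagreements:** the first weighing came out slightly under the stated 175 to 210 g, within its noise of about 0.2 N. The network's side-view mask of the held tin was bad because the gripper hid part of it, so I used the top view for its height and tilt.

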